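# Put the packing station's small tools away

### The job

Put the packing station's small tools away where each kind belongs: both blue-capped marker pens flat on the floor of the green tray, beside each other; the probe thermometer flat on the floor of the yellow tray; and the tongs centred and lengthwise on the dark wooden board, as they lie now (on edge, either end first). Lower each thing to its place before letting go, do not drop it, and do not shift the label roll.

Things in the scene. Friction and masses are not known exactly. Their poses are not given: they have to be found in the camera images.
- pen_a: marker pen with blue cap and white barrel, lying on the table, one of two alike (both go to the same tray, so either may be taken for the other). 135 mm long (own y axis), about 16 mm thick, 20 g; nearly round, so it may roll a little. Origin: middle of its length, at its underside as it first lies (8 mm below its axis; if it rolls the origin turns with it). Grasp across its middle
- pen_b: marker pen with blue cap and white barrel, lying on the table, one of two alike (both go to the same tray, so either may be taken for the other). 135 mm long (own y axis), about 16 mm thick, 20 g; nearly round, so it may roll a little. Origin: middle of its length, at its underside as it first lies (8 mm below its axis; if it rolls the origin turns with it). Grasp across its middle
- probe: probe thermometer lying flat: a blue body with a display, and a thin steel probe rod. 179 mm long along its own y; the blue body is 26 mm wide (x), 16 mm high and spans y = +33 to +89 mm, the rod (6 mm thick) runs from there to y = -89 mm. 70 g, balances within the blue body, about y = +48 mm: grasp the body there across its 26 mm. Origin: middle of the overall length, at its underside; z up
- tongs: steel serving tongs lying on edge, 257 mm long (own y), 22 mm high (z), 130 g. The rigid arms join in a bow at +y; open tips at -y, 56 mm over both (x). Black rubber grip sleeves on both arms, y = -22 to +38 mm, flat and parallel outside: 58 mm over both, 1 to 21 mm above the underside. Balance at y = +8 mm: grasp across both sleeves there. Origin: mid length and width, at the underside
- green_tray: open green plastic tray, fixed to the table. Outside 120 mm (own x) by 173 mm (own y, the long way), 30 mm high; walls and floor 4 mm thick, so inside 112 by 165 mm. Small lips, 8 mm, stick out at the middle of the two short ends. Origin: centre of its underside; z up. Place of the marker pens
- yellow_tray: open yellow plastic tray, fixed to the table. Outside 120 mm (own x) by 208 mm (own y, the long way), 30 mm high; walls and floor 4 mm thick, so inside 112 by 200 mm. Small lips, 8 mm, stick out at the middle of the two short ends. Origin: centre of its underside; z up. Place of the probe thermometer
- wood_board: small dark hardwood board, fixed to the table, 85 mm (own x) by 200 mm (own y, the long way), flat top 16 mm above the table. Origin: centre of its underside; z up. Place of the tongs, which overhang its two short ends
- label_roll: bystander: white roll of labels lying flat, 77 mm across, 25 mm high, loose. Origin: centre of its underside
Things that resemble listed ones, but are neither listed nor needed, are in the scene too. Leave any pink look-alike of the pen_b alone.

How it is judged (in metres and radians):
At the end, for the whole second after the job is handed in: Both pens in the green tray, the probe in the yellow tray, flat on the floor (long axis within 0.12 rad of level, not propped or stacked). Tongs on edge on the board: centre within 15 mm across and 20 mm along it, length within 0.17 rad of its long side. All released and at rest (x of pen_a in the frame of green_tray between -0.056 and 0.056 m and y of pen_a in the frame of green_tray between -0.04 and 0.04 m and z of pen_a in the frame of green_tray between -0.002 and 0.024 m and angle between pen_a's own y axis and vertical between 1.45 and 1.69 rad and x of pen_b in the frame of green_tray between -0.056 and 0.056 m and y of pen_b in the frame of green_tray between -0.04 and 0.04 m and z of pen_b in the frame of green_tray between -0.002 and 0.024 m and angle between pen_b's own y axis and vertical between 1.45 and 1.69 rad and x of probe in the frame of yellow_tray between -0.056 and 0.056 m and y of probe in the frame of yellow_tray between -0.03 and 0.03 m and z of probe in the frame of yellow_tray between -0.002 and 0.024 m and angle between probe's own y axis and vertical between 1.45 and 1.69 rad and x of tongs in the frame of wood_board between -0.015 and 0.015 m and y of tongs in the frame of wood_board between -0.02 and 0.02 m and z of tongs in the frame of wood_board between 0.012 and 0.022 m and angle between the y axis of tongs and the y axis of wood_board, either way round below 0.17 rad and angle between tongs's own z axis and vertical below 0.1 rad and linear speed of each of pen_a, pen_b, probe, tongs below 0.02 m/s); the robot touches nothing.
It fails at once if the label roll is moved by more than 2 cm (distance of label_roll from where it was at the start of the episode above 0.02 m).
It fails at once if a pen, the probe or the tongs is dropped: let go with its underside more than 6 cm above the table ((height (world z) of pen_a above 0.06 m and contact force between the fingers and pen_a below 0.01 N) or (height (world z) of pen_b above 0.06 m and contact force between the fingers and pen_b below 0.01 N) or (height (world z) of probe above 0.06 m and contact force between the fingers and probe below 0.01 N) or (height (world z) of tongs above 0.06 m and contact force between the fingers and tongs below 0.01 N)).
It also fails if it takes over 122 s, if anything falls off the work surface, if the arm or the gripper's body presses on something with over 40 N, if the wrist force passes 120 N, or if a joint passes its speed limit or range.

### The arm

A 6-joint arm with a two-finger parallel gripper is mounted at the origin on a cart in front of the work surface, level with it; the furniture and walls round the work are solid. World frame = base frame: x ahead of the robot, y to its left, z up, the work surface at z = 0. Lengths are in mm, angles in rad, forces in N, time in s.
With the tool pointing down it reaches from about 425 to 950 mm from the base axis. Payload 14.7 kg.
Tool frame: the origin (TCP) lies on the centre line of the jaws, within the pads' length; the fingertips stand 25 mm ahead of it and the grasp point (between the pads) lies 6 mm ahead of it; z points along the fingers, y is the line along which they close (so a half turn about z gives the same grasp; the last joint's range is limited). The gripper opens to 85 mm and grips with 20 to 120 N. Pads are 22 mm wide; open, the fingers measure 114 mm over their backs; the gripper's body (76 mm by 85 mm) begins 54 mm behind the grasp point. The pads swing forward as they close: fully open they stand 13 mm farther back than shut.
Start: joints at [-1.18, 0.48, 1.596, -0, 1.065, -0.047], TCP at [275.581, -588.683, 256.297] pointing down, gripper open.
Joint ranges: [-2.75, 2.75], [-0.82, 2.05], [0.23, 2.67], [-1.56, 4.7], [0.09, 2.69], [-2.92, 2.92]. Speed limits (rad/s): [1.89, 1.89, 2.39, 3.01, 3.01, 3.01].

### API

Orientations are given as a unit quaternion [w, x, y, z].
In Python, from plant import telemetry, eyes, robot gives the robot as it stands.
- The arm moves only by the tool jog_arm, never from a script. Its argument "plan" is a list of rows, each a list of 5 numbers: the shift along the tool's x, y, z in mm, then the turn about the tool's z in rad, then the finger opening in mm, from 0 to 85.4. A call has 1 to 8 rows; each row is the pose to reach, as a shift and turn from the pose commanded when the call began, along the tool's axes at that moment; what a row does not reach only later rows make up. A row lasts 1/12 s, in which the tool goes at most 41.7 mm and 7.16 degrees, less where a joint would pass 70% of its speed; a pose out of reach is approached as far as the arm can. A call with a gripper value outside its range is refused whole. The fingers move at their own pace and stop on an object; "squeeze" is the grip in N (left out, the last holds). Time passes only in rows, so rows that repeat a pose let the fingers close. It gives the time, the measured TCP pose, the force, the opening and the grip force at its end, in the units of the state.
- telemetry.get_obs(): the state, without advancing time (a new reading comes with each control period).
- eyes.camera(name): name is "side" or "top"; returns a dict with "color" (480x640x3 uint8, red, green, blue), "camera_matrix" (3x3 intrinsics, pixels), "R" (3x3) and "t" (3): a world point X has camera coordinates R X + t. Camera axes: x right, y down, z forward; pixel columns grow to the right and rows downward; lengths in mm; the calibration is good to about 2 mm. A picture is of the moment at which its call begins. There is no depth.
- robot.hand_in(): hands the job in; it is judged then, once.
Trained networks look in a picture, given as the dict that the camera call returned (one of the last four; its "shot" number tells which), for a name from the list of things; names that differ only in an ending like _2 or _b are one class to them, and where a whole thing is asked for, a point or a joint stands for the part that bears it (a point fixed in the world has none). Each returns a list of dicts, best first, with "p" (0 to 1); they miss things now and then, are a little off and sometimes report something else, mostly with a low value. They report only what shows in the picture. A call takes as long as a camera call. They do not tell look-alikes from the thing itself.
- eyes.recognise(picture, query): "location" ([x, y, z] in mm, in the coordinates of the camera as it stood for that picture, good to about 4 mm: the middle of the surface that is visible of it).
- eyes.cut_out(picture, query): "pixels" (480x640 bool, what is visible of it).
The state is a dict: "time_s": time; "qpos": joint angles; "qd": joint speeds; "joint_efforts": joint torques, N m; "eef_pos": TCP position; "orientation": TCP orientation; "contact_force": force on the tool from outside, world axes, zero at the start; "moment": the same for the moment, N m; "finger_gap": opening from 0.0 (shut) to 1.0 (fully open); "finger_force": force on a finger pad.
Only numpy, scipy, OpenCV 4.12 (cv2) and the standard library are available. Lean on these libraries where they do the work, as an engineer would, in place of code of your own. Each camera call takes 0.05 s, during which the arm holds its last target. There are 200 camera calls.

## Working session

There is one attempt and no reset: what is moved stays moved. The work goes in short steps, Python scripts to look and compute and a tool call to move; the robot and the scene stay as the last step left them, time stands still between calls to the robot, and variables do not carry over. Pictures are saved under pics/ and viewed, at most 14 in all, crops included, and the job is handed in when it is done.

Besides the shell and the picture viewer there is one more tool, called after ">>>" as a command line: name --pt "numbers of a row" for each row, then --argument value for the rest. jog_arm: Moves the arm, as the interface text tells. Its arguments: {"type":"object","properties":{"plan":{"type":"array"},"squeeze":{"type":"number"}},"required":["plan"]}

```bash
ls; mkdir -p pics; python3 - <<'E'
from plant import telemetry, eyes, robot
import cv2
print({k:v for k,v in telemetry.get_obs().items() if k in('time_s','eef_pos','orientation','finger_gap')})
for n in('top','side'):
    p=eyes.camera(n); cv2.imwrite(f'pics/{n}0.png',p['color'][:,:,::-1])
    print(n,p['camera_matrix'].tolist(),p['R'].tolist(),p['t'].tolist())
    for q in ['pen_a','probe','tongs','green_tray','yellow_tray','wood_board','label_roll']:
        for r in eyes.recognise(p,q):
            import numpy as np
            X=p['R'].T@(np.array(r['location'])-p['t']); print(q,round(r['p'],2),X.round())
E
```

```text
pics
{'time_s': 0.0, 'eef_pos': array([ 275.43287833, -588.30517655,  255.66428963]), 'orientation': array([-6.21760878e-04,  9.76133688e-01,  2.17169572e-01, -1.15288380e-04]), 'finger_gap': 1.000766212240899}
top [[523.2422821961459, 0.0, 326.3005275305811], [0.0, 523.2422821961459, 228.7774428267732], [0.0, 0.0, 1.0]] [[0.020814677560781706, -0.9995839532710598, 0.019966711322623055], [-0.9819167263828665, -0.02419730841796989, -0.18776057284446201], [0.18816559634427218, -0.015697472036156613, -0.9820118623133222]] [-79.3510532969528, 468.28079603591493, 1216.6818027576742]
pen_a 0.72 [312. 155.  10.]
pen_a 0.66 [434. 116.  12.]
pen_a 0.65 [ 448. -140.   13.]
probe 0.63 [401. 384.  14.]
green_tray 0.91 [661.  82.   4.]
yellow_tray 0.88 [596. 340.   7.]
wood_board 0.65 [ 598. -161.   13.]
label_roll 0.72 [ 587. -473.   19.]
side [[491.7306899068156, 0.0, 317.38172833066005], [0.0, 491.7306899068156, 245.4254579729419], [0.0, 0.0, 1.0]] [[0.8066831159400046, -0.5907225914687734, 0.017583241616438053], [-0.2925001561576997, -0.42493361573579075, -0.8566650925918651], [0.513523133953132, 0.6859141652904717, -0.5155732234598975]] [-442.9124049832574, 156.18252097584687, 1225.3472674808536]
pen_a 0.51 [425.  99.  12.]
pen_a 0.49 [ 445. -142.   15.]
pen_a 0.46 [ 301. -154.   17.]
pen_a 0.41 [394. 381.  13.]
probe 0.43 [426. 100.  11.]
probe 0.4 [391. 382.  11.]
tongs 0.73 [ 412. -352.   14.]
green_tray 0.91 [660.  82.  11.]
yellow_tray 0.61 [592. 341.  10.]
wood_board 0.58 [ 576. -118.   20.]
label_roll 0.66 [ 556. -488.   24.]
```

View pics/top0.png

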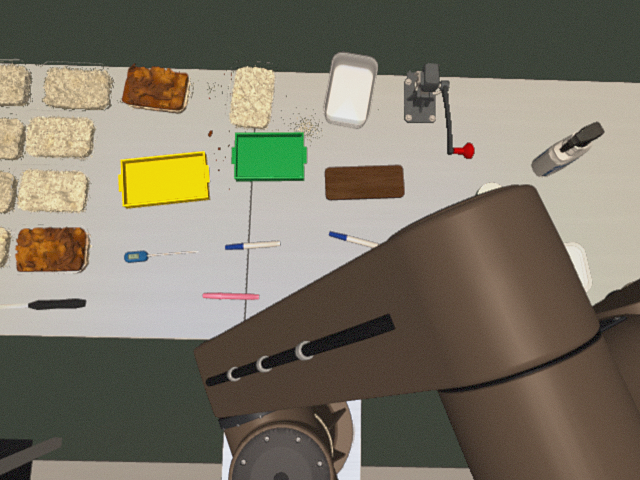

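View pics/side0.png

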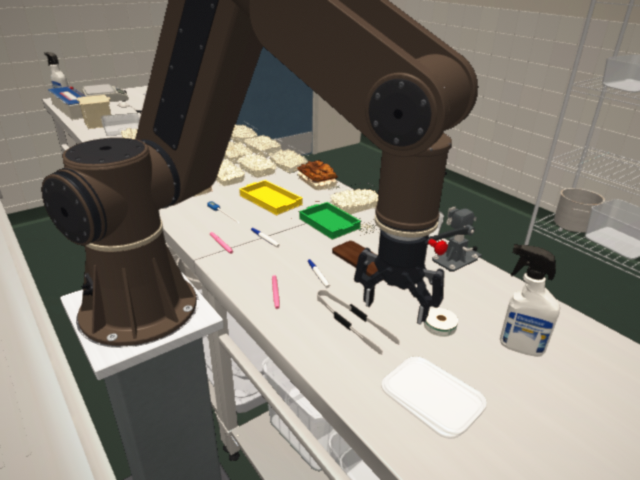

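The top view shows pens at (253,245) and (355,240), a pink look-alike at (230,296), and the probe with its blue body at (136,256). The green tray is at (269,157), yellow at (165,180), board at (364,182). The side view shows the tongs with the bow at (318,293), sleeves at (360,310)/(340,322) and tips near (388,345), and the label roll at (441,320).

```bash
cat > h.py <<'E'
from plant import telemetry, eyes, robot
import numpy as np, cv2
def plane(p,px,z):
    px=np.atleast_2d(np.asarray(px,float)); K,R,t=p['camera_matrix'],p['R'],np.asarray(p['t'])
    d=np.c_[px,np.ones(len(px))]@np.linalg.inv(K).T@R; c=-R.T@t
    return (c+d*((z-c[2])/d[:,2])[:,None])[:,:2]
def rects(p,q,z):
    out=[]
    for r in eyes.cut_out(p,q):
        v,u=np.nonzero(r['pixels'])
        if len(u)<20: continue
        w=plane(p,np.c_[u,v],z)
        (c,s,a)=cv2.minAreaRect(w.astype(np.float32))
        b=np.radians(a) if s[0]>s[1] else np.radians(a+90)
        b=(b)%np.pi
        col=p['color'][v,u].mean(0)
        out.append((r['p'],np.array(c),max(s),min(s),b,col,w,(u,v)))
        print(q,round(r['p'],2),'c',np.round(c,1),'size',np.round([max(s),min(s)]),'ang',round(b,3),'rgb',col.astype(int),'mean',w.mean(0).round(1),'n',len(u))
    return out
def tool():
    o=telemetry.get_obs(); w,x,y,z=o['orientation']
    yaw=np.arctan2(2*(x*y+w*z),1-2*(y*y+z*z))
    return o['eef_pos'],yaw,o
def go(x,y,z,ax):
    """row to TCP x,y,z with tool x along axis angle ax (mod pi)"""
    e,yaw,o=tool(); d=np.array([x-e[0],y-e[1]])
    dx=d@[np.cos(yaw),np.sin(yaw)]; dy=d@[np.sin(yaw),-np.cos(yaw)]
    t=(yaw-ax+np.pi/2)%np.pi-np.pi/2
    print('t',round(o['time_s'],2),'eef',e.round(1),'yaw',round(yaw,3),'q6',round(o['qpos'][5],2),'gap',round(o['finger_gap'],2),'-> shift',np.round([dx,dy,e[2]-z],1),'turn',round(t,3))
E
python3 - <<'E'
from h import *
p=eyes.camera('top')
for q,z in [('pen_a',8),('probe',8),('green_tray',30),('yellow_tray',30),('wood_board',16)]: rects(p,q,z)
s=eyes.camera('side')
for q,z in [('pen_a',8),('tongs',11)]: rects(s,q,z)
im=cv2.resize(s['color'][230:380,260:460],(800,600),interpolation=cv2.INTER_CUBIC); cv2.imwrite('pics/s1.png',im[:,:,::-1])
E
```

```text
pen_a 0.73 c [307.3 159.9] size [135.  17.] ang 1.593 rgb [213 126 143] mean [307.1 158.5] n 373
pen_a 0.66 c [ 453.8 -137. ] size [124.  20.] ang 1.338 rgb [154 154 163] mean [ 453.1 -136.6] n 329
pen_a 0.63 c [433.  112.7] size [133.  16.] ang 1.676 rgb [158 157 164] mean [432.4 111.4] n 316
probe 0.66 c [398.  391.4] size [63. 28.] ang 1.687 rgb [ 80 111 130] mean [397.8 392.7] n 267
probe 0.31 c [432.6 111.5] size [135.  20.] ang 1.667 rgb [159 157 163] mean [432.5 109.5] n 410
green_tray 0.81 c [654.9  78.2] size [189. 130.] ang 1.625 rgb [ 40 154  70] mean [654.8  78.2] n 3502
yellow_tray 0.81 c [588.1 335.1] size [223. 128.] ang 1.704 rgb [224 202  11] mean [587.6 333.9] n 4341
wood_board 0.59 c [ 598.5 -162.4] size [199.  87.] ang 1.622 rgb [91 60 36] mean [ 598.2 -162.3] n 2607
pen_a 0.63 c [ 309.8 -140.7] size [137.  15.] ang 1.071 rgb [237 144 167] mean [ 308.2 -143.3] n 172
pen_a 0.57 c [431.8 123.4] size [140.  22.] ang 1.655 rgb [186 186 193] mean [431.7 123.9] n 148
pen_a 0.52 c [305.8 167. ] size [142.  18.] ang 1.545 rgb [235 148 169] mean [305.8 165.9] n 133
pen_a 0.45 c [ 450.9 -135.6] size [137.  15.] ang 1.351 rgb [194 195 203] mean [ 450.  -140.2] n 137
tongs 0.79 c [ 401.1 -340.3] size [265.  73.] ang 1.615 rgb [128 121 112] mean [ 403.4 -346.6] n 827
```

View pics/s1.png

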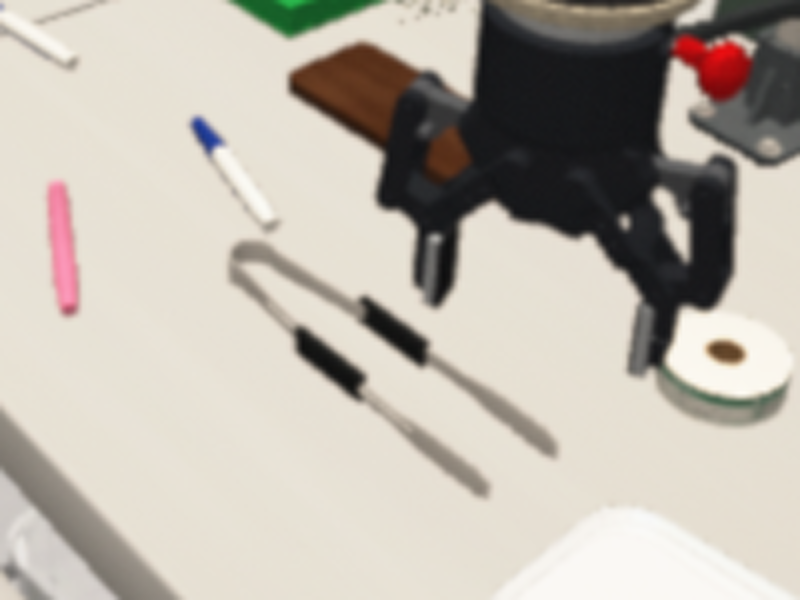

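The crop shows the tongs lying unobstructed, with the sleeves at crop (392,330) and (330,362), the bow toward the pens, and the label roll clear of them. I'll start with the pen at (453,-137).

```bash
python3 -c "
from h import *
go(453,-137,120,1.345)"
```

```text
t 1.25 eef [ 275.6 -588.7  256.3] yaw 0.438 q6 -0.05 gap 1.0 -> shift [ 352.2 -333.9  136.3] turn -0.907
```

>>> jog_arm --pt "352 -334 136 -0.907 50" --pt "352 -334 136 -0.907 50" --pt "352 -334 136 -0.907 50" --pt "352 -334 136 -0.907 50" --pt "352 -334 136 -0.907 50" --pt "352 -334 136 -0.907 50" --pt "352 -334 136 -0.907 50" --pt "352 -334 136 -0.907 50"

```text
time_s: 1.92
eef_pos: [393.2, -288.2, 166.2]
orientation: [0.0, 0.78, 0.626, 0.0]
contact_force: [1.3, -0.6, -0.2]
finger_gap: 0.585
finger_force: 0.0
```

```bash
python3 -c "
from h import *
go(453,-137,120,1.345)"
```

```text
t 1.92 eef [ 393.2 -288.2  166.2] yaw 1.353 q6 -0.48 gap 0.59 -> shift [160.6  25.7  46.2] turn 0.008
```

>>> jog_arm --pt "160 26 46 0.0 50" --pt "160 26 46 0.0 50" --pt "160 26 46 0.0 50" --pt "160 26 46 0.0 50" --pt "160 26 46 0.0 50" --pt "160 26 46 0.0 50"

```text
time_s: 2.42
eef_pos: [454.4, -137.6, 119.8]
orientation: [-0.0, 0.781, 0.625, -0.0]
contact_force: [0.1, -0.1, 0.2]
finger_gap: 0.588
finger_force: 0.0
```

```bash
python3 - <<'E'
from h import *
go(453,-137,28,1.345)
p=eyes.camera('side'); rects(p,'pen_a',8)
t=eyes.camera('top'); rects(t,'pen_a',8)
cv2.imwrite('pics/a.png',np.vstack([cv2.resize(p['color'][200:350,230:430],(533,400)),cv2.resize(t['color'][180:330,200:450],(533,200))])[:,:,::-1])
E
```

```text
t 2.42 eef [ 454.4 -137.6  119.8] yaw 1.349 q6 -0.14 gap 0.59 -> shift [ 0.3 -1.5 91.8] turn 0.004
pen_a 0.75 c [ 450.3 -137. ] size [142.  18.] ang 1.337 rgb [179 177 180] mean [ 449.7 -140.7] n 181
pen_a 0.69 c [ 306.2 -143.3] size [145.  19.] ang 1.1 rgb [217 133 149] mean [ 302.6 -152.8] n 203
pen_a 0.67 c [431.5 117.3] size [141.  19.] ang 1.686 rgb [171 169 174] mean [432.1 113.7] n 129
```

View pics/a.png

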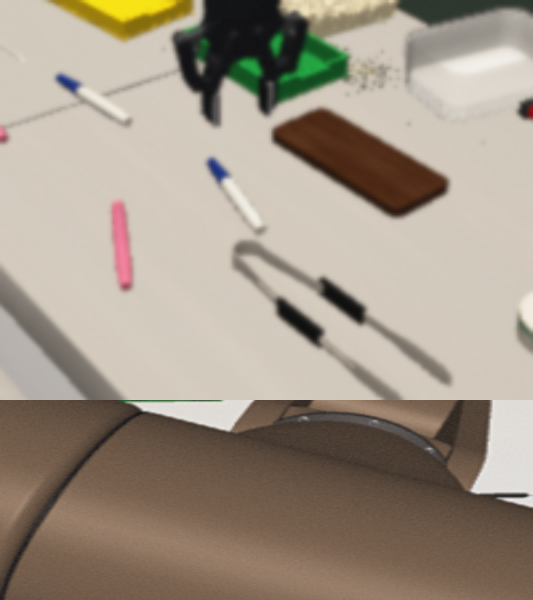

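>>> jog_arm --pt "0 -2 40 0 40" --pt "0 -2 75 0 40" --pt "0 -2 88 0 40" --pt "0 -2 88 0 40" --pt "0 -2 88 0 0" --pt "0 -2 88 0 0" --pt "0 -2 88 0 0" --pt "0 -2 88 0 0" --squeeze 30

```text
time_s: 3.28
eef_pos: [452.8, -139.8, 33.6]
orientation: [0.001, 0.782, 0.623, 0.001]
contact_force: [0.5, -0.2, -0.9]
finger_gap: 0.153
finger_force: 26.4
```

```bash
python3 - <<'E'
from h import *
go(453,-137,150,1.345)
p=eyes.camera('side')
cv2.imwrite('pics/b.png',cv2.resize(p['color'][220:340,240:400],(800,600))[:,:,::-1])
E
```

```text
t 3.28 eef [ 452.8 -139.8   33.6] yaw 1.344 q6 -0.14 gap 0.15 -> shift [   2.8   -0.4 -116.4] turn -0.001
```

View pics/b.png

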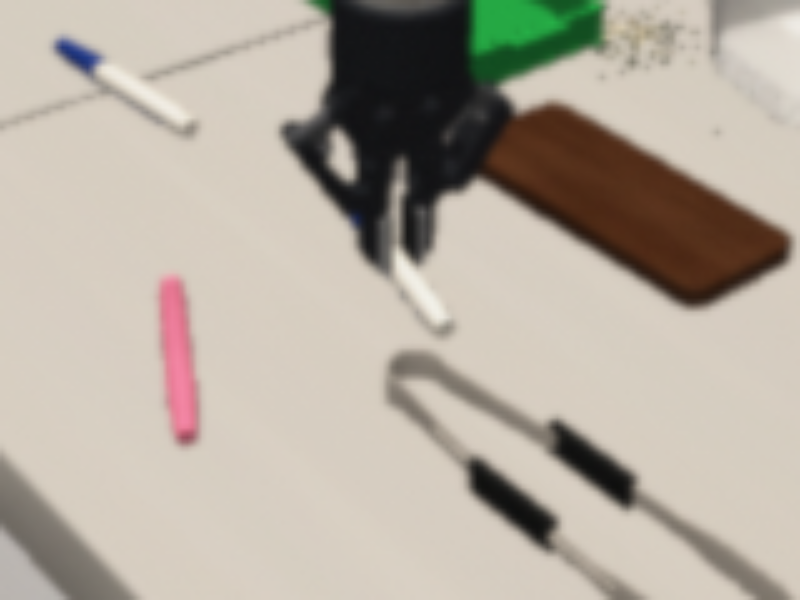

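The picture shows the jaws closed on the barrel at about (400,250) with grip force 26 N; I'll lift a little and verify.

>>> jog_arm --pt "0 0 -20 0 0" --pt "0 0 -50 0 0" --pt "0 0 -80 0 0" --pt "0 0 -80 0 0" --squeeze 40

```text
time_s: 3.67
eef_pos: [454.3, -140.1, 117.1]
orientation: [0.003, 0.782, 0.623, 0.002]
contact_force: [2.6, 0.1, -0.3]
finger_gap: 0.146
finger_force: 35.3
```

```bash
python3 - <<'E'
from h import *
go(680,80,110,1.625)
p=eyes.camera('side'); rects(p,'pen_a',88)
cv2.imwrite('pics/c.png',cv2.resize(p['color'][160:310,240:440],(800,600))[:,:,::-1])
E
```

```text
t 3.67 eef [ 454.3 -140.1  117.1] yaw 1.345 q6 -0.14 gap 0.15 -> shift [265.  170.7   7.1] turn -0.28
pen_a 0.7 c [ 460.6 -138.7] size [133.  24.] ang 1.294 rgb [201 195 185] mean [ 453.  -163.9] n 123
pen_a 0.68 c [364.7  -3.1] size [127.  18.] ang 1.632 rgb [176 173 176] mean [363.6 -10.9] n 114
pen_a 0.57 c [ 254.1 -234. ] size [131.  14.] ang 1.066 rgb [219 127 146] mean [ 252.3 -236.9] n 191
```

View pics/c.png

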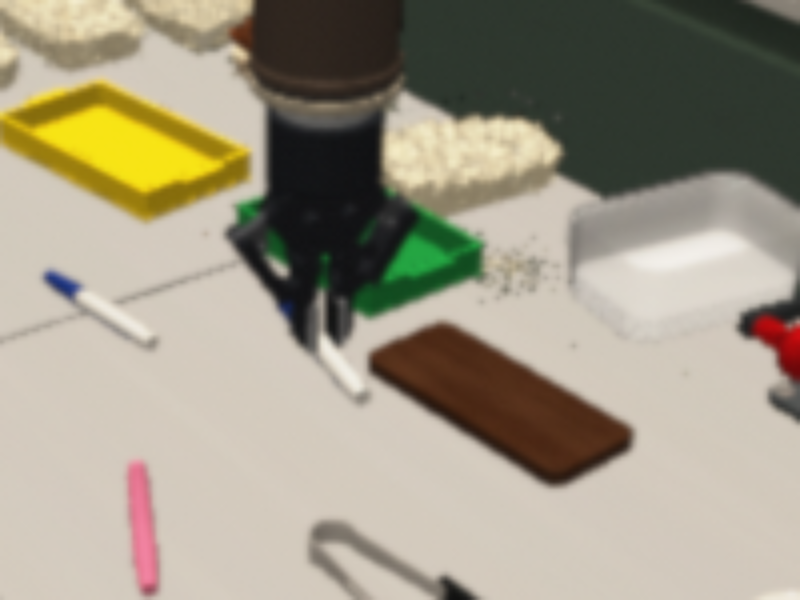

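The pen is level in the jaws at about (330,340) and clear of the table. Carrying it to the green tray.

>>> jog_arm --pt "33 21 1 -0.07 0" --pt "66 42 2 -0.14 0" --pt "99 64 3 -0.21 0" --pt "132 85 4 -0.28 0" --pt "165 106 5 -0.28 0" --pt "198 128 6 -0.28 0" --pt "231 149 7 -0.28 0" --pt "265 171 7 -0.28 0"

```text
time_s: 4.43
eef_pos: [678.2, 82.3, 103.8]
orientation: [-0.001, 0.688, 0.726, -0.001]
contact_force: [-0.3, -1.3, -1.0]
finger_gap: 0.15
finger_force: 35.4
```

>>> jog_arm --pt "0 0 0 0 0" --pt "0 0 0 0 0" --pt "0 0 0 0 0"

```text
time_s: 4.68
eef_pos: [676.9, 80.7, 103.9]
orientation: [-0.001, 0.687, 0.726, -0.001]
contact_force: [0.4, 0.1, -0.8]
finger_gap: 0.149
finger_force: 35.4
```

```bash
python3 - <<'E'
from h import *
go(680,80,38,1.625)
p=eyes.camera('side'); 
cv2.imwrite('pics/d.png',cv2.resize(p['color'][140:290,240:440],(800,600))[:,:,::-1])
E
```

```text
t 4.68 eef [676.9  80.7 103.9] yaw 1.626 q6 0.02 gap 0.15 -> shift [-0.9  3.  65.9] turn 0.001
```

>>> jog_arm --pt "-1 3 25 0 0" --pt "-1 3 45 0 0" --pt "-1 3 58 0 0" --pt "-1 3 64 0 0" --pt "-1 3 65 0 0" --pt "-1 3 65 0 0"

```text
time_s: 5.23
eef_pos: [681.0, 79.4, 40.5]
orientation: [-0.0, 0.688, 0.726, -0.0]
contact_force: [-0.1, -0.6, -0.2]
finger_gap: 0.151
finger_force: 35.4
```

```bash
python3 - <<'E'
from h import *
go(680,80,38,1.625)
p=eyes.camera('side'); 
cv2.imwrite('pics/d.png',cv2.resize(p['color'][140:290,240:440],(800,600))[:,:,::-1])
E
```

```text
t 5.23 eef [681.   79.4  40.5] yaw 1.624 q6 0.02 gap 0.15 -> shift [ 0.6 -0.9  2.5] turn -0.001
```

View pics/d.png

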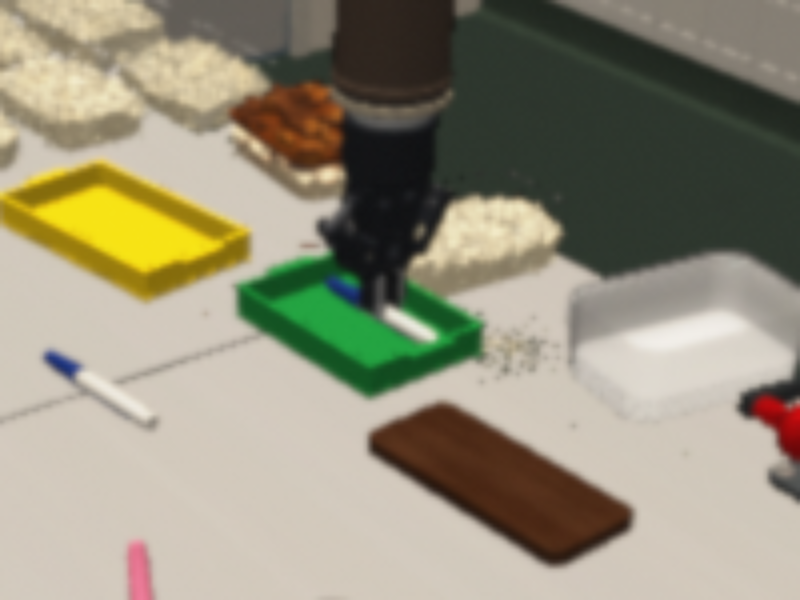

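The pen hangs level, just above the floor in the far half of the green tray (crop (335,285) to (435,335)). Lowering the last 3 mm and releasing.

>>> jog_arm --pt "0 0 3 0 0" --pt "0 0 3 0 0" --pt "0 0 3 0 30" --pt "0 0 3 0 30" --pt "0 0 3 0 30" --pt "0 0 -20 0 30" --pt "0 0 -55 0 30" --pt "0 0 -80 0 40"

```text
time_s: 5.95
eef_pos: [681.3, 79.9, 122.4]
orientation: [0.0, 0.688, 0.726, 0.0]
contact_force: [1.5, -0.5, 1.4]
finger_gap: 0.466
finger_force: 0.0
```

```bash
python3 - <<'E'
from h import *
go(432,113,120,1.672)
E
```

```text
t 5.95 eef [681.3  79.9 122.4] yaw 1.625 q6 0.02 gap 0.47 -> shift [  46.6 -247.1    2.4] turn -0.047
```

>>> jog_arm --pt "46 -248 2 -0.047 40" --pt "46 -248 2 -0.047 40" --pt "46 -248 2 -0.047 40" --pt "46 -248 2 -0.047 40" --pt "46 -248 2 -0.047 40" --pt "46 -248 2 -0.047 40" --pt "46 -248 2 -0.047 40" --pt "46 -248 2 -0.047 40"

```text
time_s: 6.62
eef_pos: [428.6, 112.5, 118.8]
orientation: [-0.0, 0.67, 0.742, -0.0]
contact_force: [1.7, 0.2, -0.4]
finger_gap: 0.471
finger_force: 0.0
```

```bash
python3 - <<'E'
from h import *
go(432,114,33,1.672)
p=eyes.camera('side'); rects(p,'pen_a',8)
E
```

```text
t 6.62 eef [428.6 112.5 118.8] yaw 1.673 q6 0.09 gap 0.47 -> shift [ 1.1  3.6 85.8] turn 0.001
pen_a 0.57 c [687.7  98.5] size [130.  28.] ang 1.615 rgb [132 151 145] mean [688.2  94.8] n 139
pen_a 0.48 c [432.5 113.7] size [134.  22.] ang 1.675 rgb [175 171 171] mean [433.1 109.1] n 145
pen_a 0.44 c [ 308.3 -141.9] size [141.  14.] ang 1.091 rgb [218 119 141] mean [ 306.3 -145.5] n 160
```

>>> jog_arm --pt "1 4 40 0 40" --pt "1 4 75 0 40" --pt "1 4 87 0 40" --pt "1 4 87 0 40" --pt "1 4 87 0 0" --pt "1 4 87 0 0" --pt "1 4 87 0 0" --pt "1 4 87 0 0" --squeeze 35

```text
time_s: 7.38
eef_pos: [435.9, 113.8, 32.4]
orientation: [0.001, 0.671, 0.742, 0.001]
contact_force: [0.5, 0.1, -0.2]
finger_gap: 0.159
finger_force: 34.0
```

>>> jog_arm --pt "0 0 -20 0 0" --pt "0 0 -50 0 0" --pt "0 0 -80 0 0" --pt "0 0 -80 0 0"

```text
time_s: 7.72
eef_pos: [437.3, 114.2, 116.2]
orientation: [0.002, 0.67, 0.742, 0.003]
contact_force: [2.4, 0.4, -0.6]
finger_gap: 0.156
finger_force: 34.2
```

```bash
python3 - <<'E'
from h import *
go(639,78,112,1.625)
p=eyes.camera('side'); rects(p,'pen_a',88)
E
```

```text
t 7.72 eef [437.3 114.2 116.2] yaw 1.672 q6 0.09 gap 0.16 -> shift [-56.4 197.1   4.2] turn 0.047
pen_a 0.65 c [591.7 -20. ] size [113.  23.] ang 1.569 rgb [136 152 149] mean [592.7 -20.1] n 121
pen_a 0.63 c [443.4 129.1] size [144.  18.] ang 1.661 rgb [162 160 162] mean [444.5 115.2] n 85
pen_a 0.59 c [250.2  41.3] size [127.  16.] ang 1.545 rgb [219 124 144] mean [250.7  40.4] n 123
pen_a 0.56 c [ 254.  -233.8] size [130.  14.] ang 1.071 rgb [215 122 141] mean [ 252.9 -235.7] n 187
```

>>> jog_arm --pt "-11 39 0 0.01 0" --pt "-22 78 0 0.02 0" --pt "-34 117 0 0.03 0" --pt "-45 156 0 0.04 0" --pt "-56 197 0 0.047 0" --pt "-56 197 0 0.047 0" --pt "-56 197 0 0.047 0"

```text
time_s: 8.4
eef_pos: [638.0, 77.2, 110.0]
orientation: [-0.0, 0.688, 0.726, -0.0]
contact_force: [-0.5, -0.3, -0.2]
finger_gap: 0.158
finger_force: 34.3
```

```bash
python3 - <<'E'
from h import *
go(639,78,37,1.625)
p=eyes.camera('side'); 
cv2.imwrite('pics/e.png',cv2.resize(p['color'][140:290,240:440],(800,600))[:,:,::-1])
E
```

```text
t 8.4 eef [638.   77.2 110. ] yaw 1.624 q6 0.02 gap 0.16 -> shift [ 0.7  1.1 73. ] turn -0.001
```

View pics/e.png

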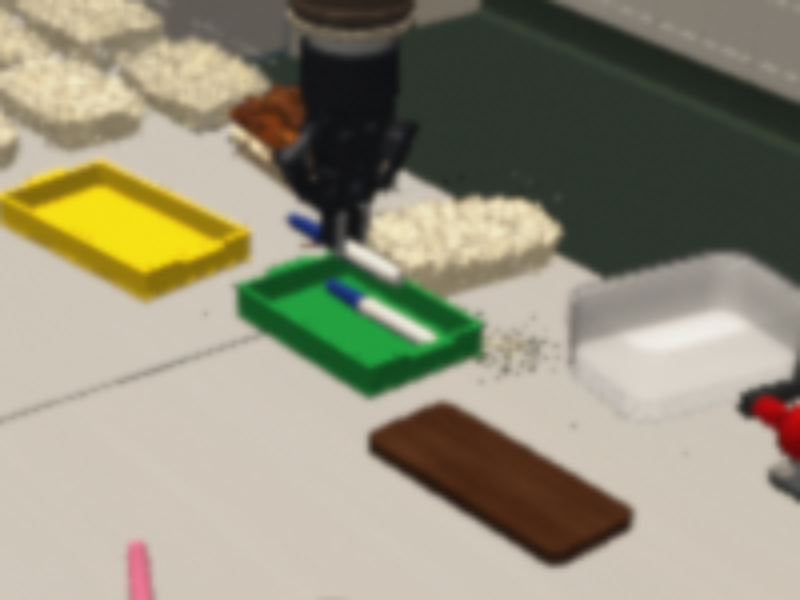

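The first pen lies on the green floor from (335,290) to (435,335); the second is held level above at (345,245). Lowering it.

>>> jog_arm --pt "0 0 25 0 0" --pt "0 0 45 0 0" --pt "0 0 60 0 0" --pt "0 0 68 0 0" --pt "0 0 72 0 0" --pt "0 0 73 0 0" --pt "0 0 73 0 0"

```text
time_s: 9.03
eef_pos: [636.3, 78.0, 38.7]
orientation: [0.0, 0.688, 0.726, 0.0]
contact_force: [0.7, 0.2, -0.7]
finger_gap: 0.158
finger_force: 34.3
```

>>> jog_arm --pt "0 0 1 0 0" --pt "0 0 1 0 28" --pt "0 0 1 0 28" --pt "0 0 1 0 28" --pt "0 0 -15 0 28" --pt "0 0 -45 0 28" --pt "0 0 -80 0 50" --pt "0 0 -80 0 50"

```text
time_s: 9.7
eef_pos: [639.7, 78.1, 124.4]
orientation: [0.003, 0.688, 0.726, 0.003]
contact_force: [3.0, 1.0, 1.1]
finger_gap: 0.582
finger_force: 0.0
```

```bash
python3 - <<'E'
from h import *
go(399.5,379,120,1.69)
E
```

```text
t 9.7 eef [639.7  78.1 124.4] yaw 1.625 q6 0.02 gap 0.58 -> shift [ 313.4 -223.6    4.4] turn -0.065
```

>>> jog_arm --pt "313 -224 0 -0.065 60" --pt "313 -224 0 -0.065 60" --pt "313 -224 0 -0.065 60" --pt "313 -224 0 -0.065 60" --pt "313 -224 0 -0.065 60" --pt "313 -224 0 -0.065 60" --pt "313 -224 0 -0.065 60" --pt "313 -224 0 -0.065 60"

```text
time_s: 10.37
eef_pos: [426.9, 339.4, 118.7]
orientation: [0.0, 0.664, 0.748, 0.0]
contact_force: [0.1, 0.9, -0.2]
finger_gap: 0.704
finger_force: 0.0
```

```bash
python3 - <<'E'
from h import *
go(399.5,379,120,1.69)
p=eyes.camera('top'); 
for q,z in [('probe',16),('yellow_tray',30),('green_tray',30),('pen_a',12),('wood_board',16),('tongs',22)]: rects(p,q,z)
cv2.imwrite('pics/f.png',p['color'][:,:,::-1])
cv2.imwrite('pics/f2.png',cv2.resize(p['color'][140:290,100:300],(800,600))[:,:,::-1])
E
```

```text
t 10.37 eef [426.9 339.4 118.7] yaw 1.69 q6 0.5 gap 0.7 -> shift [ 42.5 -22.5  -1.3] turn -0.0
probe 0.58 c [ 564.7 -481.4] size [82. 77.] ang 2.341 rgb [181 174 154] mean [ 563.9 -481.7] n 800
yellow_tray 0.65 c [588.7 331.9] size [217. 129.] ang 1.694 rgb [205 175  12] mean [592.3 324.4] n 3980
green_tray 0.73 c [655.6  78.1] size [185. 128.] ang 1.619 rgb [ 35 128  59] mean [656.   79.8] n 2822
pen_a 0.87 c [ 309.  -147.3] size [134.  18.] ang 1.08 rgb [187 106 120] mean [ 308.2 -148.6] n 361
pen_a 0.84 c [682.1  79.7] size [130.  16.] ang 1.599 rgb [129 131 135] mean [683.1  80.3] n 299
pen_a 0.74 c [307.7 156.8] size [130.  16.] ang 1.563 rgb [190 106 121] mean [307.2 155.7] n 327
pen_a 0.59 c [639.7  76.7] size [131.  16.] ang 1.598 rgb [127 132 133] mean [639.   74.7] n 319
wood_board 0.79 c [ 599.3 -162.7] size [199.  91.] ang 1.597 rgb [77 50 30] mean [ 597.7 -162.3] n 2601
wood_board 0.36 c [592.7 335.2] size [218. 130.] ang 1.704 rgb [205 175  12] mean [596.2 328.4] n 3953
tongs 0.74 c [ 400.8 -386.5] size [163.  60.] ang 1.613 rgb [88 86 84] mean [ 391.2 -347.3] n 208
```

View pics/f.png

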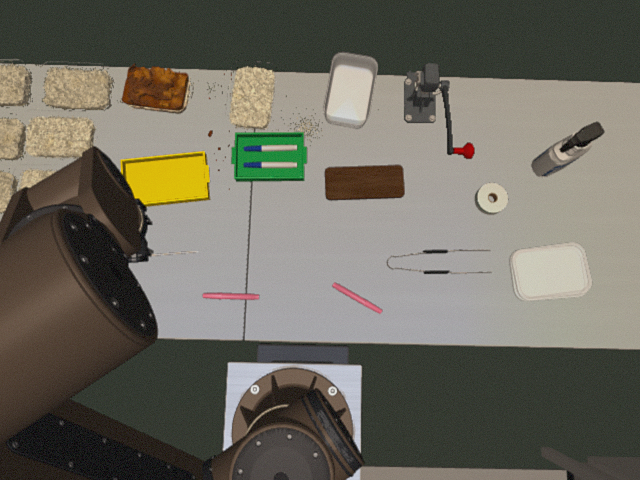

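Both pens lie side by side in the green tray, at (270,148) and (270,164). The tongs are visible: bow (388,262), sleeves (435,251)/(436,271), tips (490,250)/(491,272). The probe's rod tip is at (198,252). I'll refine the probe, tongs and board from colour.

```bash
python3 - <<'E'
from h import *
p=eyes.camera('top')
im=cv2.imread('pics/top0.png')[:,:,::-1].astype(int)
def ws(mask,z):
    v,u=np.nonzero(mask); return plane(p,np.c_[u,v],z)
b=np.zeros(im.shape[:2],bool); b[245:268,118:152]=True
m=b&(im[:,:,2]-im[:,:,0]>25); w=ws(m,12); print('blue',w.mean(0),cv2.minAreaRect(w.astype(np.float32)))
print('rod tip/near',plane(p,[[198,252],[152,256]],3))
im=p['color'].astype(int); g=im.max(2)
for r0,r1 in [(245,257),(264,278)]:
    b=np.zeros(g.shape,bool); b[r0:r1,415:455]=True
    w=ws(b&(g<70),21); print('sleeve',len(w),w.mean(0),w.min(0),w.max(0))
print('ends',plane(p,[[387.5,262],[491,250.5],[492,272]],18))
b=np.zeros(g.shape,bool); b[155:210,315:415]=True
w=ws(b&(im[:,:,0]-im[:,:,2]>25)&(g<150),16); print('board',w.mean(0),cv2.minAreaRect(w.astype(np.float32)))
go(399.5,379,120,1.69)
E
```

```text
blue [396.49886569 392.29626019] ((396.6672668457031, 393.7298278808594), (25.469268798828125, 55.43911361694336), 6.63297700881958)
rod tip/near [[412.10074569 245.07060836]
 [399.5454512  356.66767554]]
sleeve 61 [ 425.58778631 -339.68716291] [ 422.75384095 -365.94529472] [ 428.87350059 -306.92514357]
sleeve 70 [ 374.28753639 -337.53827664] [ 371.17416876 -367.27367454] [ 377.33876881 -308.64138899]
ends [[ 396.31237689 -220.19868219]
 [ 430.74421288 -475.49292875]
 [ 377.71467215 -475.89964951]]
board [ 597.95574553 -161.47385097] ((598.2325439453125, -162.36590576171875), (83.67850494384766, 198.34860229492188), 3.4435014724731445)
t 10.77 eef [429.  337.2 118.4] yaw 1.688 q6 0.49 gap 0.7 -> shift [ 45.  -24.4  -1.6] turn -0.002
```

>>> jog_arm --pt "47 -25 0 0.008 50" --pt "47 -25 0 0.008 50" --pt "47 -25 0 0.008 50" --pt "47 -25 0 0.008 50"

```text
time_s: 11.1
eef_pos: [398.2, 381.4, 118.3]
orientation: [0.0, 0.667, 0.745, -0.0]
contact_force: [-0.7, -0.5, 0.1]
finger_gap: 0.584
finger_force: 0.0
```

```bash
python3 - <<'E'
from h import *
go(398,380.6,32,1.682)
E
```

```text
t 11.1 eef [398.2 381.4 118.3] yaw 1.682 q6 0.6 gap 0.58 -> shift [-0.8 -0.3 86.3] turn 0.0
```

>>> jog_arm --pt "0 0 40 0 50" --pt "0 0 75 0 50" --pt "0 0 86 0 50" --pt "0 0 86 0 50" --pt "0 0 86 0 0" --pt "0 0 86 0 0" --pt "0 0 86 0 0" --pt "0 0 86 0 0" --squeeze 50

```text
time_s: 11.77
eef_pos: [398.7, 382.3, 34.0]
orientation: [0.0, 0.667, 0.745, 0.001]
contact_force: [1.0, -2.8, 9.5]
finger_gap: 0.281
finger_force: 50.1
```

>>> jog_arm --pt "0 0 0 0 0" --pt "0 0 -10 0 0" --pt "0 0 -30 0 0" --pt "0 0 -55 0 0" --pt "0 0 -80 0 0" --pt "0 0 -80 0 0" --pt "0 0 -80 0 0"

```text
time_s: 12.35
eef_pos: [398.6, 382.6, 114.7]
orientation: [0.0, 0.667, 0.745, 0.002]
contact_force: [0.0, 0.8, -1.2]
finger_gap: 0.278
finger_force: 49.2
```

```bash
python3 - <<'E'
from h import *
# probe grasp at own y=+48; tray centre (592,337), axis 1.70
d=np.array([np.cos(1.70),np.sin(1.70)]); g=np.array([592,337])+48*d; print(g)
go(*g,112,1.70)
p=eyes.camera('side'); cv2.imwrite('pics/g.png',cv2.resize(p['color'][130:280,180:380],(800,600))[:,:,::-1])
E
```

```text
[585.81546427 384.5999109 ]
t 12.35 eef [398.6 382.6 114.7] yaw 1.682 q6 0.6 gap 0.28 -> shift [-18.8 186.2   2.7] turn -0.018
```

View pics/g.png

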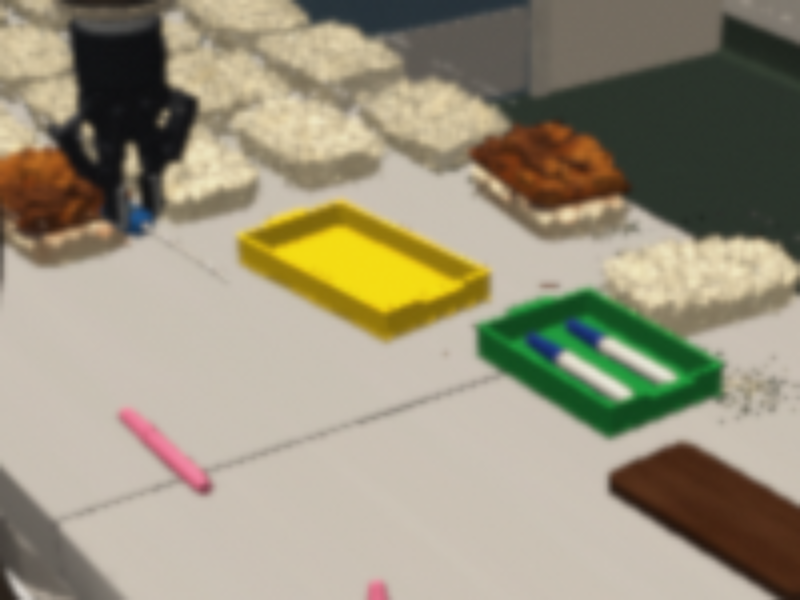

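The probe is held level, body at (140,215) with the rod to (225,282), and both pens lie in the green tray. Carrying it to the yellow tray.

>>> jog_arm --pt "-4 37 0 0 0" --pt "-8 74 0 -0.01 0" --pt "-12 111 0 -0.018 0" --pt "-16 148 0 -0.018 0" --pt "-18 186 0 -0.018 0" --pt "-18 186 0 -0.018 0" --pt "-18 186 0 -0.018 0" --pt "-18 186 0 -0.018 0"

```text
time_s: 13.07
eef_pos: [583.6, 383.8, 110.9]
orientation: [-0.0, 0.66, 0.751, -0.001]
contact_force: [-0.7, 0.1, -0.6]
finger_gap: 0.276
finger_force: 49.4
```

```bash
python3 - <<'E'
from h import *
go(586,385.5,38,1.70)
p=eyes.camera('side')
a=cv2.resize(p['color'][150:250,220:320],(400,400)); 
p=eyes.camera('top'); b=cv2.resize(p['color'][130:230,100:200],(400,400))
cv2.imwrite('pics/i.png',np.hstack([a,b])[:,:,::-1])
E
```

```text
t 13.07 eef [583.6 383.8 110.9] yaw 1.699 q6 0.41 gap 0.28 -> shift [ 1.4  2.6 72.9] turn -0.001
```

View pics/i.png

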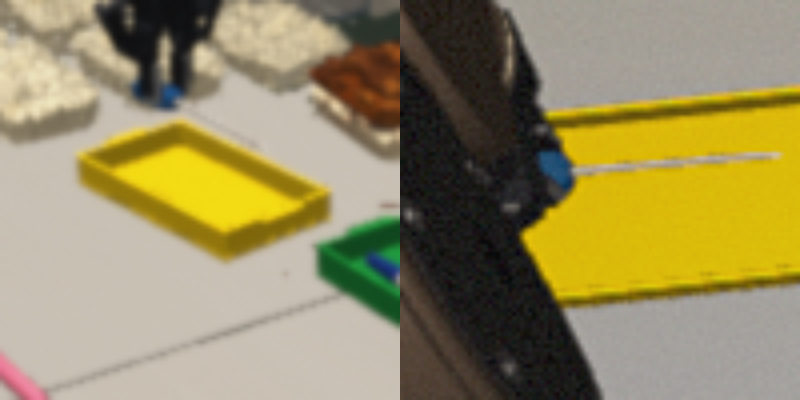

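The top crop (right) shows the rod parallel to the yellow tray's walls, with its tip at (780,155) and inside the tray. Lowering.

>>> jog_arm --pt "1 2 25 0 0" --pt "1 2 45 0 0" --pt "1 2 60 0 0" --pt "1 2 68 0 0" --pt "1 2 72 0 0" --pt "1 2 72 0 0" --pt "1 2 72 0 0"

```text
time_s: 13.75
eef_pos: [586.7, 386.0, 41.0]
orientation: [0.0, 0.66, 0.751, 0.0]
contact_force: [0.5, -0.6, -0.8]
finger_gap: 0.279
finger_force: 49.4
```

```bash
python3 - <<'E'
from h import *
go(586,385.5,38,1.70)
p=eyes.camera('side')
cv2.imwrite('pics/j.png',cv2.resize(p['color'][150:250,220:320],(600,600))[:,:,::-1])
E
```

```text
t 13.75 eef [586.7 386.   41. ] yaw 1.7 q6 0.41 gap 0.28 -> shift [-0.4 -0.7  3. ] turn -0.0
```

View pics/j.png

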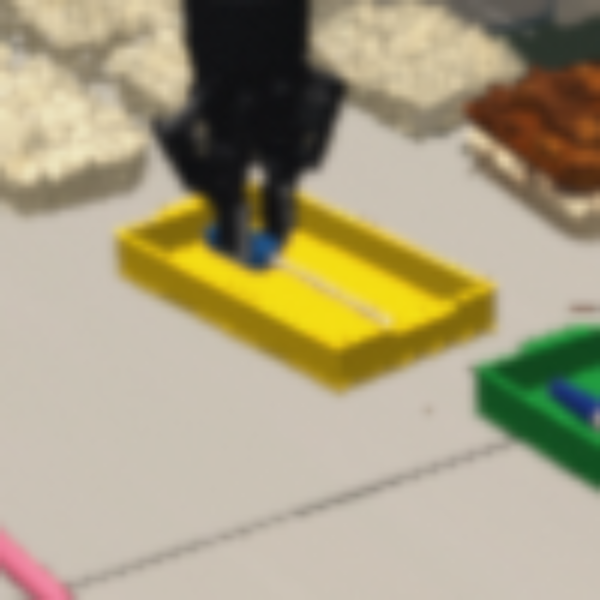

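The probe lies inside the yellow tray, body at (240,245) and rod to (390,322), about 3 mm above the floor. Lowering and releasing.

>>> jog_arm --pt "0 0 3 0 0" --pt "0 0 3 0 0" --pt "0 0 3 0 42" --pt "0 0 3 0 42" --pt "0 0 3 0 42" --pt "0 0 -20 0 42" --pt "0 0 -55 0 42" --pt "0 0 -90 0 42"

```text
time_s: 14.47
eef_pos: [585.6, 385.2, 130.3]
orientation: [-0.0, 0.66, 0.751, -0.001]
contact_force: [1.3, -0.1, -0.0]
finger_gap: 0.49
finger_force: 0.0
```

```bash
python3 - <<'E'
from h import *
go(450,0,140,1.63)
E
```

```text
t 14.47 eef [585.6 385.2 130.3] yaw 1.7 q6 0.41 gap 0.49 -> shift [-364.6 -184.    -9.7] turn 0.07
```

>>> jog_arm --pt "-365 -184 -10 0.07 84" --pt "-365 -184 -10 0.07 84" --pt "-365 -184 -10 0.07 84" --pt "-365 -184 -10 0.07 84" --pt "-365 -184 -10 0.07 84" --pt "-365 -184 -10 0.07 84" --pt "-365 -184 -10 0.07 84" --pt "-365 -184 -10 0.07 84"

```text
time_s: 15.13
eef_pos: [475.0, 69.8, 138.7]
orientation: [0.0, 0.686, 0.728, 0.0]
contact_force: [2.1, -0.9, -0.3]
finger_gap: 0.981
finger_force: 0.0
```

```bash
python3 - <<'E'
from h import *
go(400,-339,120,1.60)
E
```

```text
t 15.13 eef [475.   69.8 138.7] yaw 1.63 q6 0.02 gap 0.98 -> shift [-403.7  -99.1   18.7] turn 0.03
```

>>> jog_arm --pt "-404 -99 19 0.03 85" --pt "-404 -99 19 0.03 85" --pt "-404 -99 19 0.03 85" --pt "-404 -99 19 0.03 85" --pt "-404 -99 19 0.03 85" --pt "-404 -99 19 0.03 85" --pt "-404 -99 19 0.03 85" --pt "-404 -99 19 0.03 85"

```text
time_s: 15.8
eef_pos: [415.1, -258.2, 123.4]
orientation: [0.0, 0.697, 0.717, 0.0]
contact_force: [1.1, -0.2, -1.0]
finger_gap: 0.996
finger_force: 0.0
```

```bash
python3 - <<'E'
from h import *
go(400,-339,120,1.60)
p=eyes.camera('top')
for q,z in [('probe',12),('yellow_tray',30)]: rects(p,q,z)
E
```

```text
t 15.8 eef [ 415.1 -258.2  123.4] yaw 1.6 q6 -0.65 gap 1.0 -> shift [-80.3 -17.4   3.4] turn -0.0
probe 0.85 c [588.5 372.3] size [109.  29.] ang 1.598 rgb [112 139 149] mean [588.8 393.2] n 274
yellow_tray 0.87 c [585.2 354.2] size [185. 129.] ang 1.702 rgb [233 220  15] mean [589.8 371.7] n 2479
```

>>> jog_arm --pt "-80 -17 3 0 85" --pt "-80 -17 3 0 85" --pt "-80 -17 3 0 85" --pt "-80 -17 3 0 85" --pt "-80 -17 3 0 85"

```text
time_s: 16.37
eef_pos: [401.1, -335.7, 120.2]
orientation: [-0.0, 0.697, 0.717, 0.0]
contact_force: [-1.0, 0.5, -0.7]
finger_gap: 0.995
finger_force: 0.0
```

```bash
python3 - <<'E'
from h import *
go(400,-339,30,1.60)
p=eyes.camera('side'); rects(p,'tongs',11)
cv2.imwrite('pics/k.png',cv2.resize(p['color'][230:380,260:460],(800,600))[:,:,::-1])
E
```

```text
t 16.37 eef [ 401.1 -335.7  120.2] yaw 1.6 q6 -0.78 gap 1.0 -> shift [-3.3 -1.2 90.2] turn -0.0
tongs 0.64 c [ 401.6 -339.3] size [263.  76.] ang 1.599 rgb [128 121 112] mean [ 401.4 -346.6] n 1012
```

View pics/k.png

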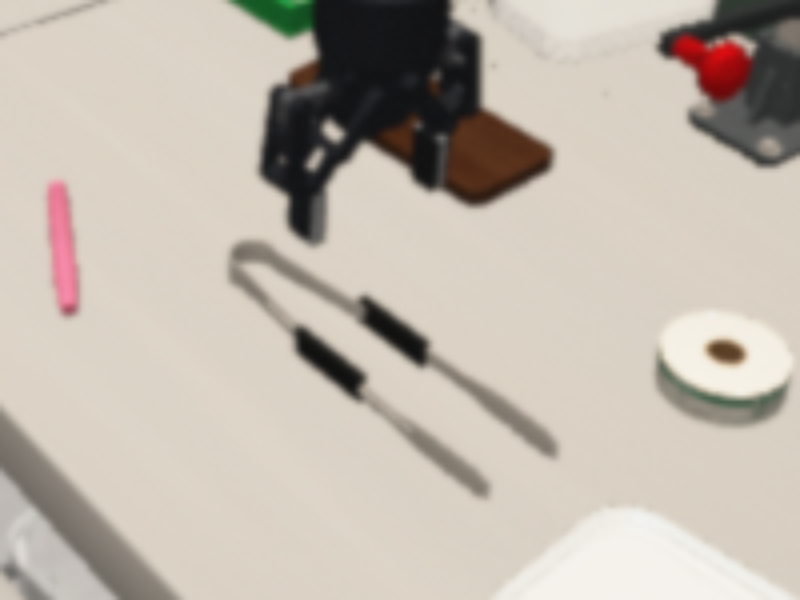

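The gripper straddles the tongs, with the sleeves at crop (392,330) and (330,360) between the fingers, and the label roll is far off at (725,365). Descending.

>>> jog_arm --pt "-3 -1 35 0 85" --pt "-3 -1 65 0 85" --pt "-3 -1 85 0 85" --pt "-3 -1 94 0 85" --pt "-3 -1 95 0 85" --pt "-3 -1 95 0 85"

```text
time_s: 16.97
eef_pos: [400.6, -339.0, 25.5]
orientation: [-0.0, 0.696, 0.718, 0.0]
contact_force: [-0.4, -0.1, -0.1]
finger_gap: 0.997
finger_force: 0.0
```

>>> jog_arm --pt "0 0 0 0 50" --pt "0 0 0 0 50" --pt "0 0 0 0 50" --pt "0 0 0 0 50" --pt "0 0 0 0 50" --squeeze 50

```text
time_s: 17.38
eef_pos: [401.0, -340.1, 26.7]
orientation: [0.001, 0.697, 0.717, 0.0]
contact_force: [0.5, 2.6, 12.0]
finger_gap: 0.665
finger_force: 50.4
```

```bash
python3 - <<'E'
from h import *
go(400,-339,30,1.60)
p=eyes.camera('side'); rects(p,'tongs',11)
E
```

```text
t 17.38 eef [ 401.  -340.1   26.7] yaw 1.6 q6 -0.79 gap 0.67 -> shift [ 1.1 -0.9 -3.3] turn -0.0
tongs 0.74 c [ 402.2 -340.5] size [265.  73.] ang 1.61 rgb [124 117 107] mean [ 405.2 -366.2] n 695
```

>>> jog_arm --pt "0 0 -10 0 50" --pt "0 0 -30 0 50" --pt "0 0 -55 0 50" --pt "0 0 -55 0 50" --pt "0 0 -55 0 50" --squeeze 70

```text
time_s: 17.9
eef_pos: [401.2, -340.5, 82.3]
orientation: [0.002, 0.697, 0.717, 0.0]
contact_force: [-0.2, 0.2, -1.0]
finger_gap: 0.657
finger_force: 77.0
```

```bash
python3 - <<'E'
from h import *
go(598,-155.5,80,1.62)
p=eyes.camera('side'); rects(p,'tongs',66); 
cv2.imwrite('pics/l.png',cv2.resize(p['color'][210:360,260:460],(800,600))[:,:,::-1])
E
```

```text
t 17.9 eef [ 401.2 -340.5   82.3] yaw 1.6 q6 -0.79 gap 0.66 -> shift [179.2 202.1   2.3] turn -0.02
tongs 0.82 c [ 404.  -340.2] size [270.  77.] ang 1.602 rgb [131 124 115] mean [ 406.8 -366.2] n 902
tongs 0.22 c [529.9 303.1] size [67. 35.] ang 1.703 rgb [ 91 110 112] mean [529.5 303.8] n 78
```

>>> jog_arm --pt "25 28 0 0 50" --pt "51 57 0 0 50" --pt "76 86 0 -0.01 50" --pt "102 115 0 -0.01 50" --pt "128 144 0 -0.02 50" --pt "154 173 0 -0.02 50" --pt "170 192 0 -0.02 50" --pt "179 202 0 -0.02 50"

```text
time_s: 18.67
eef_pos: [598.9, -152.3, 79.3]
orientation: [-0.0, 0.689, 0.725, 0.0]
contact_force: [-0.2, 0.5, -1.7]
finger_gap: 0.658
finger_force: 76.9
```

>>> jog_arm --pt "0 0 0 0 50" --pt "0 0 0 0 50" --pt "0 0 0 0 50"

```text
time_s: 18.92
eef_pos: [595.8, -155.5, 79.7]
orientation: [-0.001, 0.69, 0.724, -0.0]
contact_force: [-0.5, -0.1, -0.6]
finger_gap: 0.66
finger_force: 76.9
```

```bash
python3 - <<'E'
from h import *
go(598,-155.5,43,1.62)
p=eyes.camera('side'); rects(p,'tongs',66-4); rects(p,'wood_board',16)
E
```

```text
t 18.92 eef [ 595.8 -155.5   79.7] yaw 1.619 q6 -0.35 gap 0.66 -> shift [-0.1  2.2 36.7] turn -0.001
tongs 0.85 c [ 599.  -151.5] size [266.  78.] ang 1.633 rgb [111 105  94] mean [ 600.1 -169.2] n 617
tongs 0.75 c [540.6 261.1] size [254. 154.] ang 1.687 rgb [192 167  33] mean [539.6 248.8] n 1270
wood_board 0.88 c [ 586.7 -164.9] size [215. 100.] ang 1.705 rgb [81 51 34] mean [ 581.6 -173.8] n 1110
```

>>> jog_arm --pt "0 2 15 0 50" --pt "0 2 25 0 50" --pt "0 2 31 0 50" --pt "0 2 35 0 50" --pt "0 2 35 0 50" --pt "0 2 35 0 50"

```text
time_s: 19.57
eef_pos: [598.9, -154.9, 45.2]
orientation: [-0.0, 0.69, 0.724, -0.0]
contact_force: [-0.0, 0.7, -1.1]
finger_gap: 0.656
finger_force: 77.0
```

```bash
python3 - <<'E'
from h import *
go(598,-155.5,43,1.62)
p=eyes.camera('side'); rects(p,'tongs',28)
cv2.imwrite('pics/m.png',cv2.resize(p['color'][190:340,280:480],(800,600))[:,:,::-1])
E
```

```text
t 19.57 eef [ 598.9 -154.9   45.2] yaw 1.62 q6 -0.35 gap 0.66 -> shift [-0.6 -0.9  2.2] turn -0.0
tongs 0.8 c [ 603.4 -151.8] size [273.  80.] ang 1.607 rgb [110 101  92] mean [ 603.5 -171.5] n 645
```

View pics/m.png

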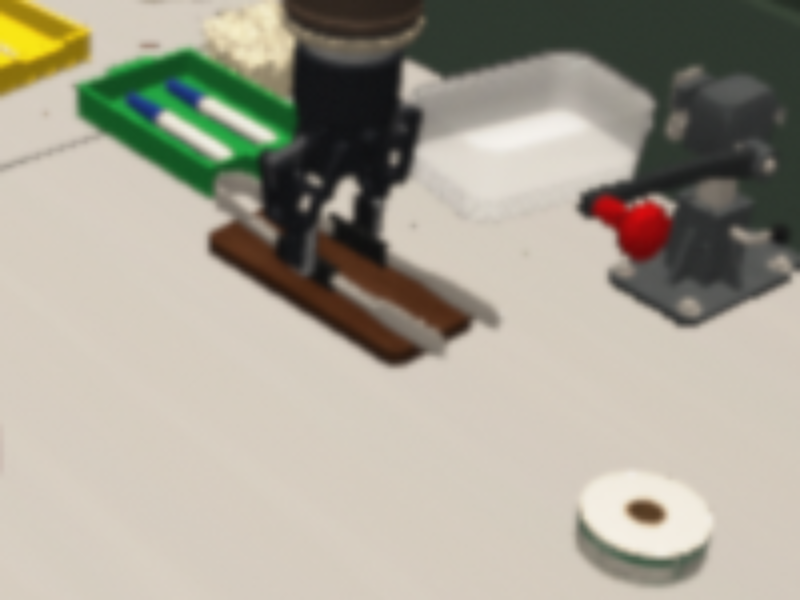

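The tongs are on edge just above the board, overhanging both ends. Bow is at (235,185), clear of the green tray's lip, tips at (440,345)/(495,320), and the label roll is untouched. Lowering and releasing gently.

>>> jog_arm --pt "0 -1 1 0 50" --pt "0 -1 2 0 50" --pt "0 -1 3 0 50" --pt "0 -1 3 0 50" --pt "0 -1 3 0 50"

```text
time_s: 20.08
eef_pos: [598.2, -154.9, 42.9]
orientation: [0.0, 0.69, 0.724, 0.0]
contact_force: [-3.3, -0.0, 9.6]
finger_gap: 0.656
finger_force: 78.1
```

>>> jog_arm --pt "0 0 0 0 76" --pt "0 0 0 0 76" --pt "0 0 0 0 76" --pt "0 0 0 0 76" --pt "0 0 -10 0 76" --pt "0 0 -35 0 76" --pt "0 0 -75 0 76" --pt "0 0 -115 0 76"

```text
time_s: 20.75
eef_pos: [597.2, -154.6, 158.3]
orientation: [-0.001, 0.69, 0.724, -0.001]
contact_force: [1.3, 0.0, 0.1]
finger_gap: 0.889
finger_force: 0.0
```

```bash
python3 - <<'E'
from h import *
go(430,250,160,1.62)
p=eyes.camera('side'); rects(p,'tongs',27)
E
```

```text
t 20.75 eef [ 597.2 -154.6  158.3] yaw 1.62 q6 -0.35 gap 0.89 -> shift [ 412.3 -147.2   -1.7] turn -0.0
tongs 0.71 c [ 600.  -153.2] size [261.  77.] ang 1.62 rgb [97 90 81] mean [ 603.1 -164.1] n 609
```

>>> jog_arm --pt "200 -160 -30 0 76" --pt "200 -160 -30 0 76" --pt "200 -160 -30 0 76" --pt "200 -160 -30 0 76" --pt "200 -160 -30 0 76" --pt "200 -160 -30 0 76" --pt "200 -160 -30 0 76" --pt "200 -160 -30 0 76"

```text
time_s: 21.52
eef_pos: [426.6, 38.8, 188.1]
orientation: [-0.0, 0.689, 0.725, 0.0]
contact_force: [-0.1, 0.6, -0.2]
finger_gap: 0.893
finger_force: 0.0
```

>>> jog_arm --pt "200 0 0 0 76" --pt "200 0 0 0 76" --pt "200 0 0 0 76" --pt "200 0 0 0 76" --pt "200 0 0 0 76" --pt "200 0 0 0 76" --pt "200 0 0 0 76" --pt "200 0 0 0 76"

```text
time_s: 22.18
eef_pos: [419.1, 236.4, 187.2]
orientation: [0.0, 0.689, 0.724, -0.0]
contact_force: [0.7, -0.7, -0.1]
finger_gap: 0.896
finger_force: 0.0
```

```bash
python3 - <<'E'
from h import *
go(430,250,160,1.62)
p=eyes.camera('top')
for q,z in [('tongs',36),('wood_board',16),('pen_a',12),('probe',12),('green_tray',30),('label_roll',25)]: rects(p,q,z)
s=eyes.camera('side'); rects(s,'probe',10); rects(s,'yellow_tray',30)
E
```

```text
t 22.18 eef [419.1 236.4 187.2] yaw 1.62 q6 0.4 gap 0.9 -> shift [13.  11.6 27.2] turn 0.0
tongs 0.95 c [ 596.7 -166. ] size [240.  64.] ang 1.62 rgb [73 65 58] mean [ 601.1 -184.2] n 378
wood_board 0.64 c [ 597.9 -162.2] size [199.  87.] ang 1.628 rgb [85 58 38] mean [ 595.8 -163. ] n 2164
pen_a 0.71 c [684.1  79.7] size [135.  18.] ang 1.638 rgb [136 141 144] mean [683.6  79.4] n 310
pen_a 0.63 c [ 309.1 -146.7] size [135.  15.] ang 1.089 rgb [203 110 127] mean [ 308.6 -148. ] n 317
pen_a 0.52 c [307.2 158. ] size [132.  15.] ang 1.563 rgb [201 112 128] mean [307.1 157.6] n 332
pen_a 0.5 c [638.4  75.4] size [129.  18.] ang 1.598 rgb [129 142 133] mean [639.   71.8] n 362
green_tray 0.9 c [655.  77.] size [187. 128.] ang 1.618 rgb [ 36 136  62] mean [654.3  78.2] n 2745
label_roll 0.86 c [ 561.7 -477.7] size [84. 77.] ang 2.341 rgb [192 186 164] mean [ 561.7 -477.9] n 804
probe 0.4 c [590.9 410. ] size [79. 36.] ang 1.432 rgb [ 86 101  98] mean [590.7 409.2] n 82
yellow_tray 0.71 c [574. 320.] size [257. 157.] ang 1.753 rgb [182 155  27] mean [574.3 308. ] n 1207
```

```bash
python3 -c "
from plant import robot
print(robot.hand_in())"
```

```text
the job is handed in; nothing more can be done
None
```

I handed the job in at about 22 s. Both pens are in the green tray and the tongs are on the board within about 5 mm of its centre; the probe was set down in the yellow tray, though the arm partly hid it at my last check. The label roll was never touched, and the hand-in returned no verdict.

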